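# Back the snap-cap feed dial off by one notch

## Task

With a fingertip on its upright tab, lift the pawl right up out of the feeder's dial (it stays up), push the dial backward (clockwise seen from above) by exactly one notch, then push the pawl fully down into the new notch and move clear. Only push with the fingertips, lightly: grip nothing, do not turn the dial forward or force it, and leave the jar, punch and spanner where they are.

Things in the scene. Friction and masses are not known exactly. Their poses are not given: they have to be found in the camera images.
- feeder: Bench feeder fixed to the table: grey base plate 200 (x) by 285 (y) by 12 mm with a flat round 8-station dial on a vertical axis and, on a dark bracket on its -y side, a pawl. Origin: on the dial's axis at table height, z up; its own -y axis points from the dial's axis to the pawl's hinge. Heights in this list are above the table.
- dial_centre (a point): Dial's axis at its disc face, 42 mm height. Hub radius 22 mm up to 56 mm. Rim of steel teeth from radius 83 to 105 mm, tops at 46 mm, with 8 notches 45 degrees apart, 18 mm wide at the bottom; each has a square wall on its counter-clockwise side, which blocks backward turning, and a 45 degree bevel on the other.
- push_pin (a point): Top of one of 8 alike upright steel pins on the dial (any will do to push): 10 mm thick, tops at 70 mm height, on a 68 mm radius, 45 degrees apart, each midway between two notches, so that with the dial at 0 the two nearest the pawl are 22.5 degrees either side of it. This one is then 157.5 degrees counter-clockwise of the pawl. It turns with the dial.
- pawl_hinge (a point): Middle of the pawl's hinge: level, parallel to the feeder's x, 150 mm from the dial's axis, 75 mm height. Its bracket is 50 mm wide, 30 mm deep, up to 56 mm height, with two ears 34 mm apart over all up to 86 mm. The pawl: an arm 12 mm wide and 64 long from here towards the dial, and 56 mm along it a nose (8 by 12 mm) that hangs to 41 mm below the hinge.
- pawl_tab (a point): Middle of the top edge of the pawl's upright tab (24 mm wide, 4 thick, 60 long, rising from the arm 16 mm from the hinge, leaning 20 degrees to the dial). Pawl down: 114 mm from the dial's axis, 135 mm height. Pushing the tab outward, from the dial's side, lifts the pawl; fully up this point is 18 mm outward of the hinge, 143 mm high. Pushing it back inward, or pressing the arm, lowers the pawl.
- dial (a joint): Dial angle, rad, 0 at the start give or take 0.03; positive is counter-clockwise from above (forward), negative clockwise (backward). One notch is 0.785, so the next notch backward is at -0.785. It turns stiffly (about 3 N at a pin) and stays where it is left. The nose enters a notch within about 0.05 of its centre; otherwise it stops on a tooth, with the pawl at up to 0.2.
- pawl (a joint): Pawl angle, rad: 0 fully down in a notch, growing as its dial end is lifted; 0.8 is the stop, fully up. A stiff hinge (2 to 3 N at the tab's top): it stays where it is left. The nose is clear of the teeth above 0.25.
- jar_mid (a point): Glass jar with steel cap, 56 mm wide, 75 mm tall, loose; the point is half-way up. Leave alone.
- punch_mid (a point): Dark steel snap punch, 34 mm foot, 60 mm tall, loose, standing; the point is half-way up. Leave alone.
- spanner: Spanner 140 mm long lying on the table, loose; origin under its middle. Leave alone.

How it is judged:
By the outcome, as a careful person would: the job done as asked, in the order asked, and still so for the second after the job is handed in, with the robot touching nothing.
It also fails if it takes over 72 s, if anything falls off the work surface, if the arm or the gripper's body presses on something with over 40 N, if the wrist force passes 120 N, or if a joint passes its speed limit or range.

## Robot

A 7-joint arm with a two-finger parallel gripper is mounted at the origin on the work surface. World frame = base frame: x ahead of the robot, y to its left, z up, the work surface at z = 0. Lengths are in m, angles in rad, forces in N, time in s.
With the tool pointing down it reaches from about 0.4 to 0.85 m from the base axis. Payload 10.4 kg.
Tool frame: the origin (TCP) lies between the finger pads; the fingertips stand manip.finger_overhang ahead of it and the grasp point (between the pads) lies 11 mm behind it (manip.finger_overhang is the distance from the TCP to the fingertips, in m); x points along the fingers, z is the direction in which the jaws open and shut, and the axes are right-handed (so a half turn about x gives the same grasp; the last joint's range is limited). The gripper opens to 85 mm and grips with 20 to 120 N. Pads are 22 mm wide; open, the fingers measure 114 mm over their backs; the gripper's body (76 mm by 85 mm) begins 54 mm behind the grasp point. The pads swing forward as they close: fully open they stand 13 mm farther back than shut.
Start: joints at [-1.155, 0.332, -0.065, 1.46, 0.022, 1.35, -0.088], TCP at [0.266, 0.566, 0.239] pointing down, gripper open.
Joint ranges: [-2.6, 2.6], [-0.5, 2.12], [-1.47, 1.34], [0.16, 2.42], [-1.27, 4.41], [0.06, 2.06], [-2.6, 2.6]. Speed limits (rad/s): [2.22, 2.22, 2.79, 2.79, 3.14, 3.14, 3.14].

## Interface

Orientations are given as a unit quaternion [x, y, z, w].
In Python, from workcell import get_obs, camera, workorder, manip gives the robot as it stands. The module is installed in compiled form; this text tells all that it offers.
- The arm moves only by the tool play_rows, never from a script. Its argument "increments" is text: rows parted by semicolons, each of 4 numbers parted by spaces: the shift along the tool's x, y, z in m, then the turn about the tool's x in rad. A call has 1 to 20 rows; each row shifts and turns the pose as measured when the row begins, along the tool's axes as they then stand; what a row does not reach is not made up. A row lasts 1/10 s, in which the tool goes at most 50 mm and 8.59 degrees, less where a joint would pass 70% of its speed; a pose out of reach is approached as far as the arm can. A call is refused whole if a number of a shift passes 0.05 or a number of a turn 0.15, either way. A call with a gripper value outside its range is refused whole. "hand" is the gripper command: -1 is fully open, 1 is shut, values between are in proportion, set as the call begins (left out, the last holds). The fingers move at their own pace and stop on an object; "squeeze" is the grip in N (left out, the last holds). Time passes only in rows, so rows that do not move let the fingers close. It gives the time, the measured TCP pose, the force and the opening at its end, in the units of the state.
- get_obs(): the state, without advancing time (a new reading comes with each control period).
- camera(name): name is "scene" or "top"; returns a dict with "img" (384x512x3 uint8, blue, green, red), "fov_y" (degrees; the focal length in pixels is half the picture's height over the tangent of half this angle, whatever the lens; pixels are square), "cx", "cy" (the principal point, pixels), "distortion" ([k1, k2, p1, p2, k3] as OpenCV has them; the pictures are not rectified), "R" (3x3) and "t" (3): a world point X has camera coordinates R X + t. Camera axes: x right, y down, z forward; pixel columns grow to the right and rows downward; lengths in m; the calibration is good to about 2 mm. A picture is of the moment at which its call begins. There is no depth.
- workorder.hand_in(): hands the job in, once; it reports no verdict.
The state is a dict: "clock": time; "joint_pos": joint angles; "joint_velocities": joint speeds; "tau": joint torques, N m; "position": TCP position; "ee_rot": TCP orientation; "ft_force": force on the tool from outside, world axes, zero at the start; "torque": the same for the moment, N m; "grip_width": opening from 0.0 (shut) to 1.0 (fully open).
Only numpy, scipy, OpenCV 4.12 (cv2) and the standard library are available. Lean on these libraries where they do the work, as an engineer would, in place of code of your own. Each camera call takes 0.05 s, during which the arm holds its last target.

## Working session

There is one attempt and no reset: what is moved stays moved. The work goes in short steps, Python scripts to look and compute and a tool call to move; the robot and the scene stay as the last step left them, time stands still between calls to the robot, and variables do not carry over. Pictures are saved under pics/ and viewed, and the job is handed in when it is done.

Besides the shell and the picture viewer there is one more tool, called after "Emit:" by a JSON object that holds its "fn" and its "kwargs", one argument or row to a line. play_rows: Moves the arm, as the interface text tells. Its arguments: {"type":"object","properties":{"increments":{"type":"string"},"hand":{"type":"number"},"squeeze":{"type":"number"}},"required":["increments"]}

```bash
mkdir -p pics
cat > h.py <<'E'
import numpy as np,cv2
from workcell import get_obs,camera,workorder,manip
from scipy.spatial.transform import Rotation as Ro
def K(c):
    f=c["img"].shape[0]/2/np.tan(np.radians(c["fov_y"])/2)
    return np.array([[f,0,c["cx"]],[0,f,c["cy"]],[0,0,1]])
def ray(c,uv):
    p=cv2.undistortPoints(np.array([[uv]],float),K(c),np.array(c["distortion"],float))[0,0]
    R=np.array(c["R"]);t=np.array(c["t"])
    return -R.T@t, R.T@np.array([p[0],p[1],1])
def onz(c,uv,z):
    o,d=ray(c,uv); return o+d*(z-o[2])/d[2]
def proj(c,X):
    r,_=cv2.Rodrigues(np.array(c["R"],float))
    return cv2.projectPoints(np.array(X,float).reshape(-1,1,3),r,np.array(c["t"],float),K(c),np.array(c["distortion"],float))[0][:,0]
E
python3 - <<'E'
from h import *
o=get_obs();print({k:np.round(v,3) for k,v in o.items()},manip.finger_overhang)
for n in("scene","top"):
    c=camera(n);cv2.imwrite(f"pics/{n}0.png",c["img"]);print(n,c["fov_y"],c["cx"],c["cy"],c["distortion"],np.round(c["R"],3),c["t"])
E
```

```text
{'clock': np.float64(0.0), 'joint_pos': array([-1.155,  0.333, -0.065,  1.461,  0.022,  1.35 , -0.089]), 'joint_velocities': array([ 0.   ,  0.002, -0.002,  0.   , -0.001,  0.002, -0.001]), 'tau': array([-1.0000e-03, -6.2545e+01,  4.9000e-02, -3.9161e+01,  1.6000e-02,
        1.0000e-02, -0.0000e+00]), 'position': array([0.265, 0.565, 0.238]), 'ee_rot': array([-0.379,  0.597,  0.379,  0.596]), 'ft_force': array([ 0.464,  0.761, -0.214]), 'torque': array([-0.004,  0.043,  0.016]), 'grip_width': np.float64(1.001)} 0.008
scene 43.73402790741329 255.6792888365456 189.96933421102372 [-0.00818193  0.          0.          0.          0.        ] [[-0.054  0.999  0.002]
 [ 0.827  0.046 -0.561]
 [-0.56  -0.029 -0.828]] [ 0.01406687 -0.38449224  1.49294374]
top 46.872552161446144 251.90909574386745 194.7915819083816 [-0.17660931  0.          0.          0.          0.        ] [[ 0.009 -1.     0.009]
 [-0.994 -0.01  -0.112]
 [ 0.112 -0.008 -0.994]] [0.00200568 0.54913473 1.21946454]
```

View pics/scene0.png

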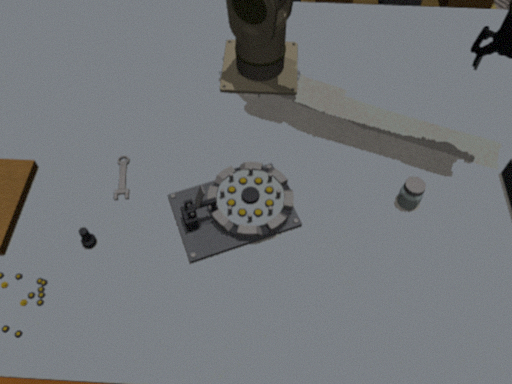

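View pics/top0.png

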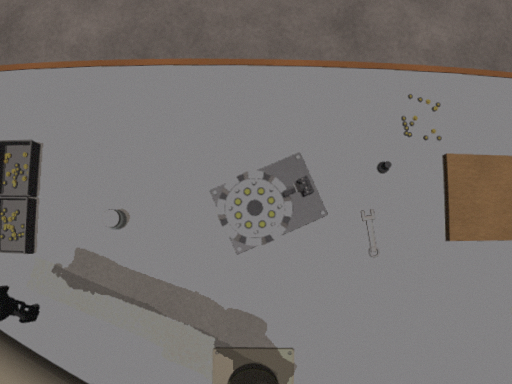

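The scene view shows the dial near (250,195) and the pawl near (190,212). The top view shows the dial near (255,208) and the pawl near (305,187), with the jar, punch and spanner well clear. I'll zoom in next.

Run:
```python
from h import *
def crop(n,x,y,w,h,s,f):
    i=camera(n)["img"][y:y+h,x:x+w]; i=cv2.resize(i,None,fx=s,fy=s,interpolation=cv2.INTER_CUBIC)
    i=np.clip(i.astype(float)*1.6,0,255).astype(np.uint8)
    for k in range(0,w,10):cv2.putText(i,str(x+k),(k*s,8),0,.28,(0,0,255));cv2.line(i,(k*s,8),(k*s,12),(0,0,255))
    for k in range(0,h,10):cv2.putText(i,str(y+k),(0,k*s+3),0,.28,(0,0,255))
    cv2.imwrite(f,i)
crop("top",200,145,135,115,5,"pics/t1.png")
crop("scene",160,150,145,110,5,"pics/s1.png")
```

```text
(no output)
```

View pics/t1.png

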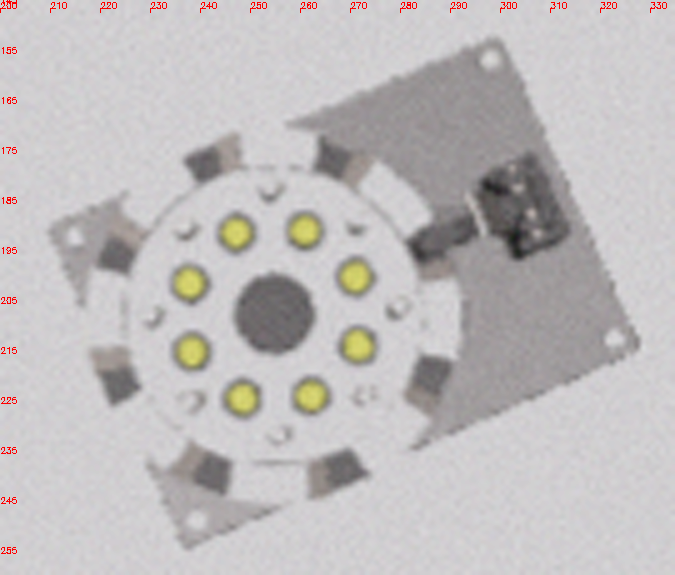

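View pics/s1.png

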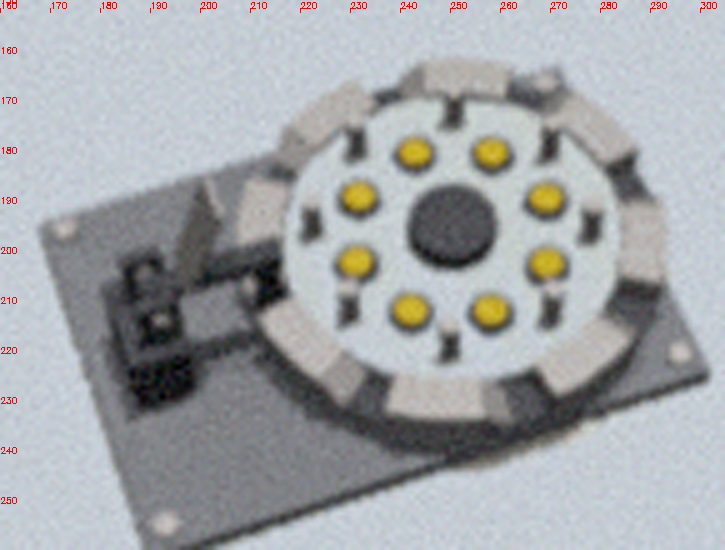

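```bash
cat > pose.py <<'E'
from h import *
c=camera("top");s=camera("scene")
g=lambda u,v:(u/5+199.9,v/5+144.9)
hub=onz(c,g(274,314),.056); print("hub top",hub)
print("hub scene",onz(s,(452/5+159.9,226/5+149.9),.056))
P=[onz(c,g(*q),.012) for q in((497,38),(638,345),(187,548),(50,230))]
print(np.round(P,4)); ctr=np.mean(P,0)
print([np.linalg.norm(P[i]-P[(i+1)%4]) for i in range(4)])
# -y axis dir: from edge far(3,2) to pawl side(0,1)
d=(P[0]+P[1]-P[2]-P[3]);d/=np.linalg.norm(d)
e=(P[1]-P[2]+P[0]-P[3]); 
a=np.degrees(np.arctan2(d[1],d[0]));print("pawl dir deg",a)
d2=(P[0]-P[1]);print("edge dir",np.degrees(np.arctan2(d2[1],d2[0]))-90)
pins=[onz(c,g(*q),.070) for q in((272,187),(357,225),(399,304),(367,392),(281,431),(190,402),(152,314),(185,228))]
for p in pins:
    v=p-hub;print(np.linalg.norm(v[:2]),np.degrees(np.arctan2(v[1],v[0]))-a)
tab=onz(s,(208/5+160,183/5+150),.135); print("tab scene (corner?)",tab, np.linalg.norm((tab-hub)[:2]))
E
python3 pose.py
```

```text
hub top [ 5.10518510e-01 -4.31563263e-04  5.60000000e-02]
hub scene [0.51801399 0.00087806 0.056     ]
[[ 0.6765 -0.1295  0.012 ]
 [ 0.4982 -0.2103  0.012 ]
 [ 0.3807  0.047   0.012 ]
 [ 0.5612  0.1279  0.012 ]]
[np.float64(0.1957144251031109), np.float64(0.2829473910220286), np.float64(0.19782763179976157), np.float64(0.2820654711120995)]
pawl dir deg -65.66478451049488
edge dir -65.60521095985506
0.06872541856841922 67.25149403705626
0.06582590847000745 22.72070367759681
0.06818160405241869 -20.150545520671557
0.0666439293431473 -64.76552647798772
0.06494578012786748 -110.67391562415284
0.06721320013816695 203.18375658446806
0.06671940431838516 157.25113498477396
0.06713358820315526 112.94072744016114
tab scene (corner?) [ 0.55340338 -0.10598505  0.135     ] 0.1139326590684681
```

```bash
cat >> h.py <<'E'
HUB=np.array([.5108,-.0008]);A=np.radians(-65.6)
d=np.array([np.cos(A),np.sin(A)]);n=np.array([-np.sin(A),np.cos(A)]) # radial to pawl ; feeder +x
def W(r,t,z): return np.array([*(HUB+r*d+t*n),z])
def tool(o,tgt):
    R=Ro.from_quat(o["ee_rot"]).as_matrix();return R.T@(np.array(tgt)-o["position"])
def rep():
    o=get_obs();R=Ro.from_quat(o["ee_rot"]).as_matrix();p=o["position"]
    v=p[:2]-HUB;print("t",o["clock"],"r,t,z",np.round([v@d,v@n,p[2]],4),"yaw y-axis vs d deg",np.round(np.degrees(np.arctan2(R[1,1],R[0,1])-A),2),"x",np.round(R[:,0],3),"F",np.round(o["ft_force"],2),"j",np.round(o["joint_pos"],2),"w",o["grip_width"]);return o
E
python3 - <<'E'
from h import *
o=rep();print(np.round(Ro.from_quat(o["ee_rot"]).as_matrix(),3))
print(tool(o,W(.085,0,.25)))
c=camera("scene");t=camera("top")
X=[W(r,x,z) for r,x,z in((114,0,135),(114,12,135),(114,-12,135),(150,17,86),(150,-17,86),(0,0,56),(134,0,80))]if 0 else [W(r/1e3,x/1e3,z/1e3) for r,x,z in((114,0,135),(114,12,135),(114,-12,135),(150,17,86),(150,-17,86),(0,0,56),(134,0,80))]
for cc,nm,x,y in((c,"ps",160,150),(t,"pt",200,145)):
    i=cv2.resize(cc["img"][y:y+110,x:x+140],None,fx=5,fy=5,interpolation=cv2.INTER_CUBIC)
    for q in proj(cc,X): cv2.circle(i,tuple(np.int32((q-[x,y]+.1)*5)),3,(0,0,255),-1)
    cv2.imwrite(f"pics/{nm}.png",i)
E
```

```text
t 0.3 r,t,z [-0.6172  0.0106  0.2391] yaw y-axis vs d deg 220.46 x [-0. -0. -1.] F [-0.25 -0.52  0.43] j [-1.15  0.33 -0.06  1.46  0.02  1.35 -0.09] w 1.00413080525056
[[-0.    -0.905  0.425]
 [-0.     0.425  0.905]
 [-1.    -0.    -0.   ]]
[-0.01073916 -0.52741351 -0.46379606]
```

View pics/ps.png

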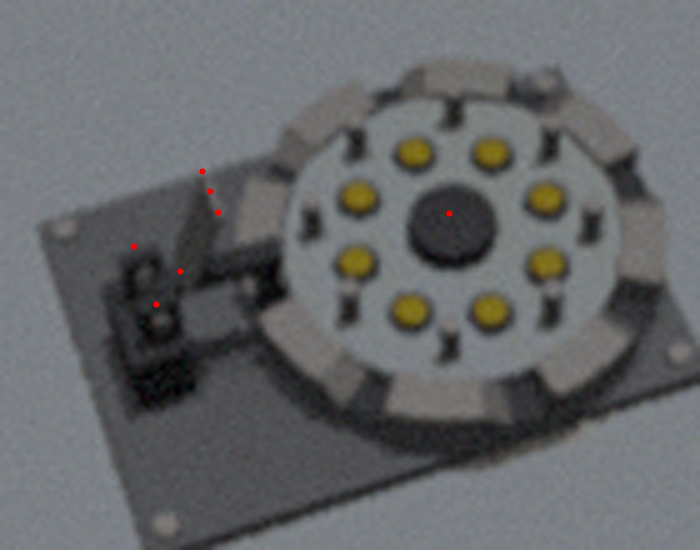

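View pics/pt.png

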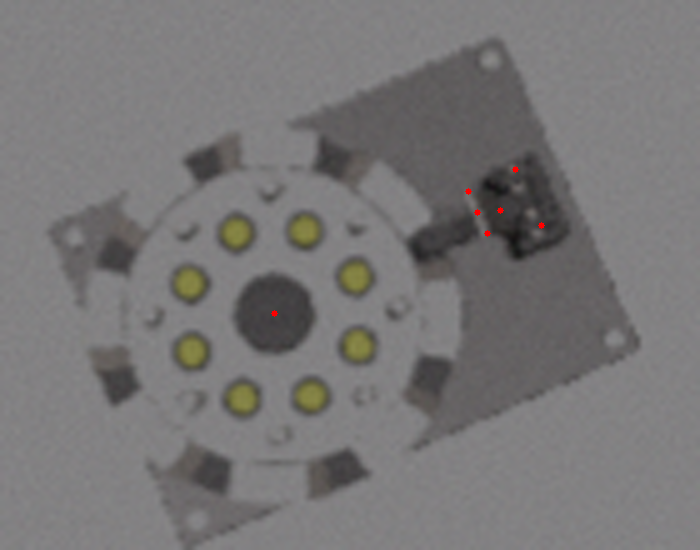

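The predicted points match in both views, so the pose is trustworthy. Next I turn the tool and shut the gripper, then travel.

Emit:
{"fn": "play_rows", "kwargs": {
  "increments": "0 0 0 0.14;0 0 0 0.14;0 0 0 0.14;0 0 0 0.14;0 0 0 0.14;0 -0.02 0 0;0 -0.04 0 0;0 -0.04 0 0;0 -0.04 0 0;0 -0.04 0 0;0 -0.04 0 0;0 -0.04 0 0;0 -0.04 0 0;0 -0.04 0 0;0 -0.04 0 0;0 -0.04 0 0;0 -0.04 0 0;0 -0.04 0 0;0 0 0 0",
  "hand": 1,
  "squeeze": 20
}}

```text
clock: 2.3
position: [0.4671, 0.0881, 0.2389]
ee_rot: [-0.141, 0.692, 0.144, 0.694]
ft_force: [0.7, 0.1, 0.6]
grip_width: -0.0
```

```bash
python3 -c "
from h import *
rep()"
```

```text
t 2.3 r,t,z [-0.099  -0.0031  0.2389] yaw y-axis vs d deg 178.78 x [ 0.002  0.005 -1.   ] F [0.7  0.07 0.6 ] j [-0.72 -0.02  0.44  1.86  0.01  1.29  0.12] w -0.00042676801295814254
```

Emit:
{"fn": "play_rows", "kwargs": {
  "increments": "0 -0.02 0 -0.02;0 -0.035 0.003 0;0 -0.035 0 0;0 -0.035 0 0;0 -0.035 0 0;0 -0.02 0 0;0.01 -0.01 0 0;0.02 0 0 0;0.03 0 0 0;0 0 0 0"
}}

```text
clock: 3.3
position: [0.552, -0.086, 0.1777]
ee_rot: [-0.148, 0.688, 0.152, 0.694]
ft_force: [-0.2, 1.6, -0.2]
grip_width: 0.002
```

```bash
python3 -c "
from h import *
rep()
for m in('top','scene'):
    c=camera(m);x,y=(200,130) if m=='top' else (150,120)
    cv2.imwrite(f'pics/{m}2.png',cv2.convertScaleAbs(cv2.resize(c['img'][y:y+130,x:x+150],None,fx=5,fy=4.5),alpha=1.6))
"
```

```text
t 3.3 r,t,z [0.0946 0.0023 0.1777] yaw y-axis vs d deg 180.16 x [ 0.006  0.007 -1.   ] F [-0.23  1.57 -0.25] j [-0.46  0.25  0.63  1.75 -0.17  1.18  0.64] w 0.0020735926014597414
```

View pics/scene2.png

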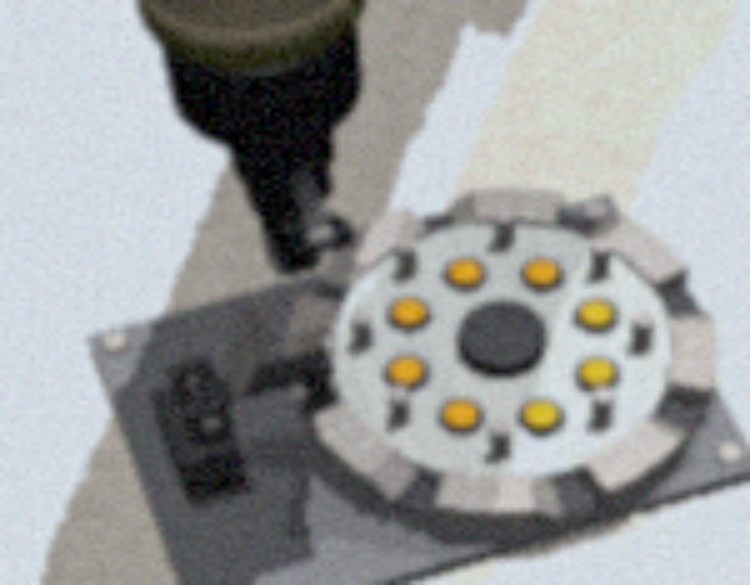

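The shut fingertips are above the dial side of the tab, at about (300,260) in the crop. I back off slightly and lower.

Emit:
{"fn": "play_rows", "kwargs": {
  "increments": "0 0.007 -0.002 0;0.01 0 0 0;0.018 0 0 0;0.018 0 0 0;0 0 0 0"
}}

```text
clock: 3.9
position: [0.5523, -0.078, 0.1389]
ee_rot: [-0.15, 0.683, 0.153, 0.698]
ft_force: [-0.4, -0.5, 0.7]
grip_width: -0.0
```

```bash
python3 -c "
from h import *
rep()"
```

```text
t 3.9 r,t,z [0.0875 0.0059 0.1389] yaw y-axis vs d deg 180.32 x [ 0.02   0.009 -1.   ] F [-0.45 -0.52  0.71] j [-0.46  0.28  0.61  1.81 -0.19  1.09  0.65] w -0.00018292927622326317
```

Emit:
{"fn": "play_rows", "kwargs": {
  "increments": "0.008 0 -0.006 0;0 -0.006 0 0;0 -0.006 0 0;0 -0.005 0 0;0 -0.005 0 0;0 -0.005 0 0"
}}

```text
clock: 4.5
position: [0.5602, -0.106, 0.1336]
ee_rot: [-0.15, 0.681, 0.154, 0.7]
ft_force: [-1.3, 1.3, 1.2]
grip_width: -0.001
```

```bash
python3 -c "
from h import *
rep()
for m in('top','scene'):
    c=camera(m);x,y=(220,120) if m=='top' else (150,120)
    cv2.imwrite(f'pics/{m}3.png',cv2.convertScaleAbs(cv2.resize(c['img'][y:y+130,x:x+150],None,fx=5,fy=4.5),alpha=1.6))
"
```

```text
t 4.5 r,t,z [0.1162 0.0015 0.1336] yaw y-axis vs d deg 180.41 x [ 0.024  0.011 -1.   ] F [-1.29  1.32  1.2 ] j [-0.41  0.31  0.62  1.79 -0.22  1.08  0.72] w -0.001317269568036392
```

View pics/scene3.png

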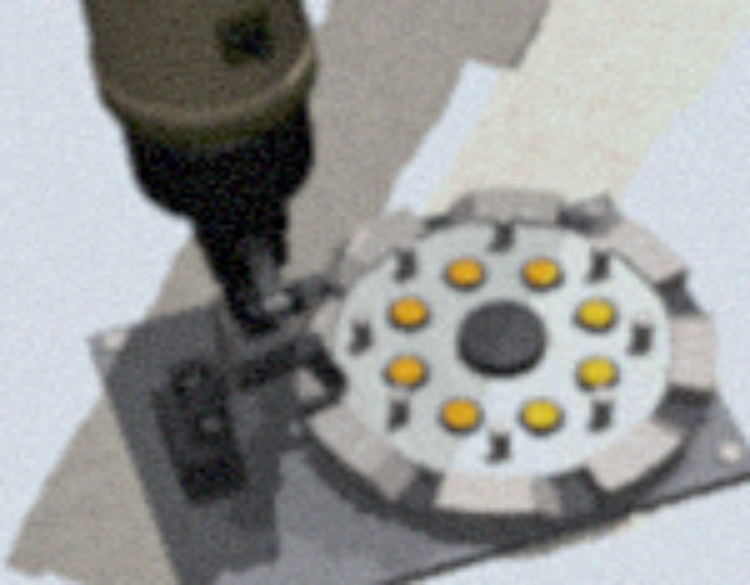

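The pawl arm is rising at about (290,360), and contact is good. I continue outward.

Emit:
{"fn": "play_rows", "kwargs": {
  "increments": "0 -0.005 0 0;0 -0.005 0 0;0 -0.005 0 0;0 -0.004 0 0;0 -0.004 0 0"
}}

```text
clock: 5.1
position: [0.5705, -0.1285, 0.1336]
ee_rot: [-0.15, 0.681, 0.154, 0.7]
ft_force: [0.7, 2.5, 1.3]
grip_width: 0.004
```

```bash
python3 -c "
from h import *
rep()
for m in('top','scene'):
    c=camera(m);x,y=(220,120) if m=='top' else (150,120)
    cv2.imwrite(f'pics/{m}4.png',cv2.convertScaleAbs(cv2.resize(c['img'][y:y+130,x:x+150],None,fx=5,fy=4.5),alpha=1.6))
"
```

```text
t 5.1 r,t,z [0.141  0.0016 0.1336] yaw y-axis vs d deg 180.4 x [ 0.024  0.011 -1.   ] F [0.69 2.5  1.33] j [-0.36  0.35  0.62  1.75 -0.25  1.1   0.77] w 0.004009438773751283
```

View pics/scene4.png

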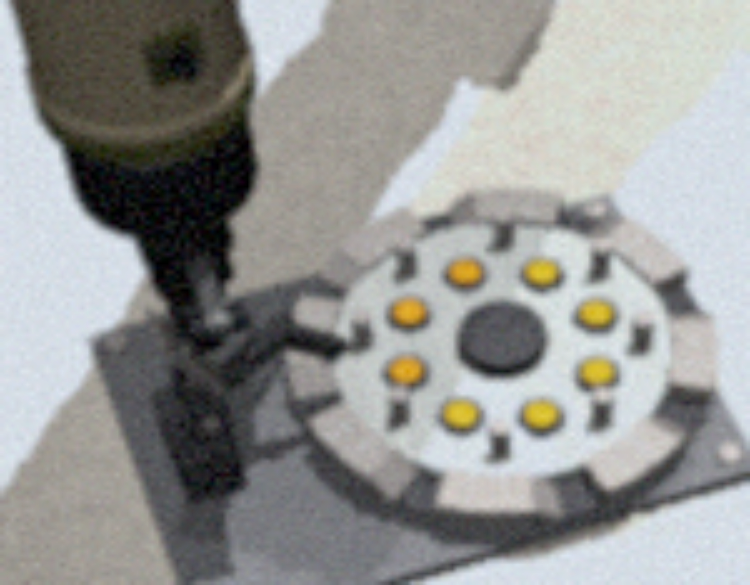

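The pawl is now well up. I go on in small steps, watching the force for the stop.

Emit:
{"fn": "play_rows", "kwargs": {
  "increments": "0 -0.003 0 0;0 -0.002 0 0;0 -0.002 0 0"
}}

```text
clock: 5.5
position: [0.5728, -0.1336, 0.1329]
ee_rot: [-0.149, 0.682, 0.155, 0.699]
ft_force: [-7.3, 11.1, 7.3]
grip_width: -0.002
```

The force rose to about 13 N at r = 0.1466 m, where the stop was predicted. I back off, raise, and look.

Emit:
{"fn": "play_rows", "kwargs": {
  "increments": "0 0.003 0 0;0 0.003 0 0;-0.015 0 0 0;-0.03 0 0 0;-0.03 0 0 0;0 0.03 0 0;0 0.04 0.02 0;0 0.04 0.02 0;0 0.04 0.02 0;0 0.03 0 0;0 0 0 0"
}}

```text
clock: 6.6
position: [0.5494, 0.0606, 0.223]
ee_rot: [-0.148, 0.679, 0.15, 0.703]
ft_force: [-0.2, 0.7, -0.0]
grip_width: -0.002
```

```bash
python3 -c "
from h import *
rep()
for m in('top','scene'):
    c=camera(m);x,y=(200,140) if m=='top' else (150,140)
    cv2.imwrite(f'pics/{m}5.png',cv2.convertScaleAbs(cv2.resize(c['img'][y:y+120,x:x+150],None,fx=5,fy=5),alpha=1.6))
"
```

```text
t 6.6 r,t,z [-0.0399  0.0605  0.223 ] yaw y-axis vs d deg 179.92 x [ 0.033  0.01  -0.999] F [-0.18  0.75 -0.03] j [-0.67  0.16  0.54  1.73 -0.09  1.24  0.31] w -0.0016352283305680838
```

View pics/scene5.png

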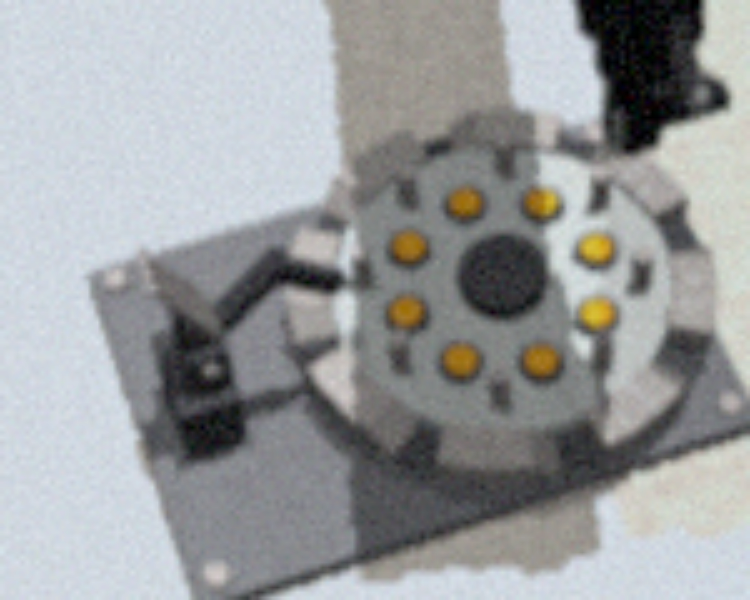

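View pics/top5.png

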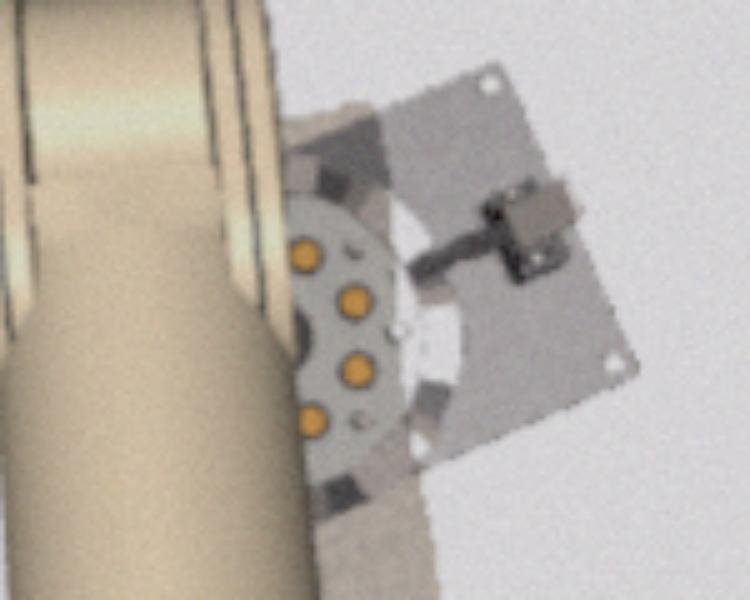

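The pawl stays up, with its tab leaning outward at about (180,290) in the scene crop and (545,210) in the top crop. Next comes a dial-angle measurement from the gold dots, plus the first descent behind the pin.

```bash
cat > ang.py <<'E'
from h import *
def gold(img,thr=110):
    h=cv2.cvtColor(cv2.GaussianBlur(img,(0,0),.7),cv2.COLOR_BGR2HSV)
    m=((h[...,0]>12)&(h[...,0]<36)&(h[...,1]>thr)&(h[...,2]>40)).astype(np.uint8)
    nn,l,st,ce=cv2.connectedComponentsWithStats(m)
    return ce[1:][st[1:,4]>8],st[1:,4][st[1:,4]>8]
def phase(cn,img,zb=.05):
    c=camera(cn) if img is None else {**camera(cn),"img":img}
    ce,a=gold(c["img"]);out=[]
    for q in ce:
        v=onz(c,q,zb)[:2]-HUB
        if np.hypot(*v)<.07: out.append([*q,v[0],v[1]])
    return np.array(out)
def fit(o,ctr=None):
    v=o[:,2:]
    if ctr is None: ctr=v.mean(0)
    w=v-ctr;th=np.arctan2(w[:,1],w[:,0])-A
    # dots at 22.5? report mod 45
    ph=np.degrees(np.angle(np.mean(np.exp(8j*th))))/8
    return ctr,np.hypot(*w.T),ph,len(v)
def all_(tag):
    for n in("scene","top"):
        b=phase(n,cv2.imread(f"pics/{n}0.png"));ctr,r,p0,k=fit(b)
        o=phase(n,None)
        _,r2,p,k2=fit(o,ctr)
        print(n,"n0",k,"r",np.round(r.mean()*1e3,1),"ctr",np.round(ctr*1e3,1),"ph0",round(p0,2),"| now n",k2,"r",np.round(r2*1e3,1),"ph",round(p,2))
if __name__=="__main__": all_("")
E
python3 ang.py
python3 -c "
from h import *
c=camera('scene');print(proj(c,[W(.168,x,.143) for x in(-.012,0,.012)]),'crop',(proj(c,[W(.168,x,.143) for x in(-.012,0,.012)])-[150,140])*5)"
```

```text
scene n0 8 r 49.7 ctr [5.  0.8] ph0 0.73 | now n 8 r [49.5 49.9 49.7 49.9 49.3 49.9 49.4 49.8] ph 1.03
top n0 8 r 49.9 ctr [0.8 1.4] ph0 1.03 | now n 3 r [52.3 49.6 49.7] ph -0.4
[[176.74344021 189.35280188]
 [178.25141663 193.55277159]
 [179.77755026 197.8029942 ]] crop [[133.71720105 246.76400939]
 [141.25708315 267.76385796]
 [148.88775132 289.01497102]]
```

Emit:
{"fn": "play_rows", "kwargs": {
  "increments": "0 0.012 0.005 0;0.03 0 0 0;0.03 0 0 0;0.03 0 0 0;0.01 0 0 0;0 0 0 0"
}}

```text
clock: 7.55
position: [0.5551, 0.0706, 0.1203]
ee_rot: [-0.144, 0.679, 0.146, 0.705]
ft_force: [-0.2, 0.4, 0.5]
grip_width: 0.0
```

```bash
python3 -c "
from h import *
rep()
c=camera('scene');x,y=(200,120)
cv2.imwrite(f'pics/s6.png',cv2.convertScaleAbs(cv2.resize(c['img'][y:y+120,x:x+150],None,fx=5,fy=5),alpha=1.6))
"
```

```text
t 7.55 r,t,z [-0.0467  0.0698  0.1203] yaw y-axis vs d deg 179.26 x [ 0.035  0.009 -0.999] F [-0.24  0.35  0.48] j [-0.66  0.28  0.52  1.84 -0.17  1.03  0.34] w 0.0003082888062040882
```

View pics/s6.png

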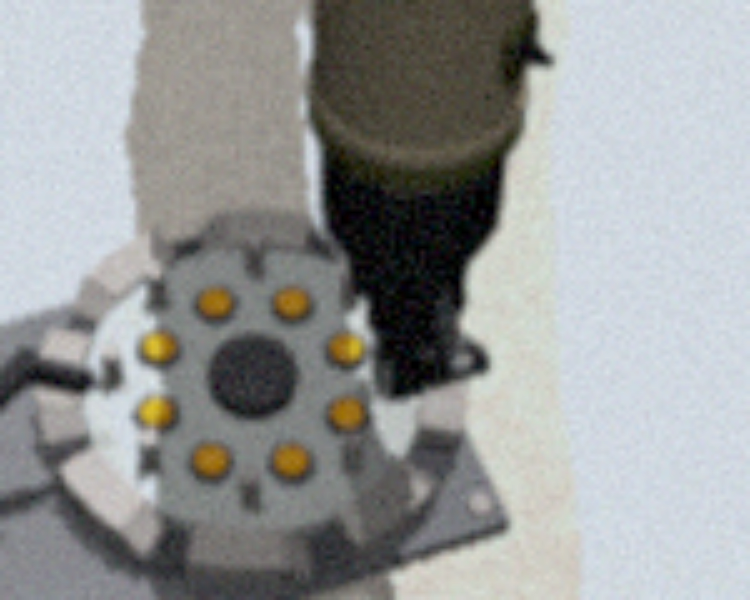

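The tab edge matches the fully-up prediction, and the dial has not moved. I descend behind the pin, with the pin to the left of the finger's travel.

Emit:
{"fn": "play_rows", "kwargs": {
  "increments": "0 0.008 -0.005 0;0.02 0 -0.001 0;0.02 0 0 0;0.013 0 0 0;0 0 0 0"
}}

```text
clock: 8.1
position: [0.5512, 0.0795, 0.0734]
ee_rot: [-0.144, 0.675, 0.147, 0.709]
ft_force: [-0.5, 0.2, -0.4]
grip_width: 0.001
```

```bash
python3 -c "
from h import *
rep()
c=camera('scene');x,y=(200,120)
cv2.imwrite(f'pics/s7.png',cv2.convertScaleAbs(cv2.resize(c['img'][y:y+120,x:x+150],None,fx=5,fy=5),alpha=1.6))
"; python3 ang.py
```

```text
t 8.1 r,t,z [-0.0564  0.0699  0.0734] yaw y-axis vs d deg 179.29 x [ 0.046  0.014 -0.999] F [-0.51  0.16 -0.38] j [-0.65  0.33  0.5   1.89 -0.2   0.92  0.35] w 0.0008705274981845499
scene n0 8 r 49.7 ctr [5.  0.8] ph0 0.73 | now n 8 r [49.6 49.9 49.7 49.7 49.7 49.6 49.2 49.6] ph 0.88
top n0 8 r 49.9 ctr [0.8 1.4] ph0 1.03 | now n 6 r [49.9 49.7 49.8 50.3 49.7 50.1] ph 0.58
```

View pics/s7.png

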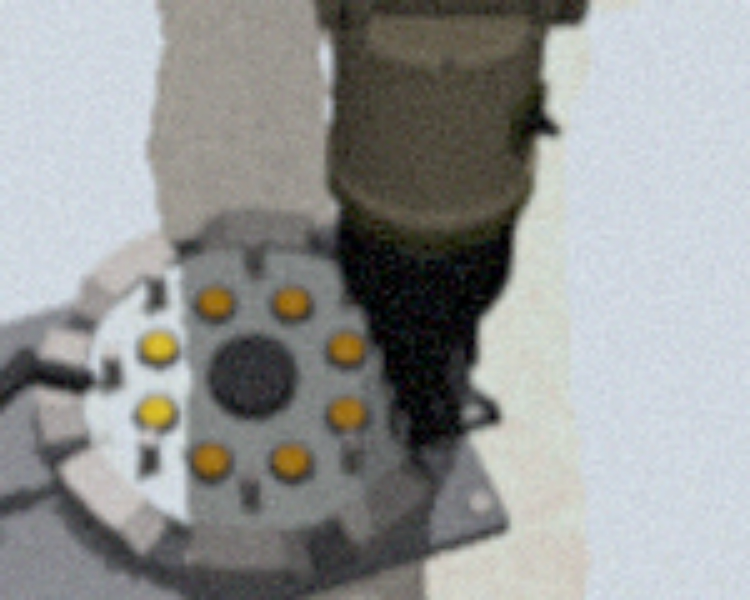

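The fingertip, at about (430,435) in the crop, is on the +y side of the pin at (350,450). I lower it a bit more and start pushing.

Emit:
{"fn": "play_rows", "kwargs": {
  "increments": "0.008 0 -0.005 0;0.001 -0.005 0 0;0 -0.006 0 0;0 -0.006 0 0;0 -0.006 0 0"
}}

```text
clock: 8.85
position: [0.5583, 0.0579, 0.0662]
ee_rot: [-0.143, 0.673, 0.149, 0.71]
ft_force: [0.9, 5.5, -2.0]
grip_width: -0.001
```

```bash
python3 -c "
from h import *
rep()
c=camera('scene');x,y=(200,120)
cv2.imwrite(f'pics/s8.png',cv2.convertScaleAbs(cv2.resize(c['img'][y:y+120,x:x+150],None,fx=5,fy=5),alpha=1.6))
"; python3 ang.py
```

```text
t 8.85 r,t,z [-0.0338  0.0675  0.0662] yaw y-axis vs d deg 179.42 x [ 0.05   0.019 -0.999] F [ 0.86  5.5  -2.04] j [-0.61  0.35  0.5   1.89 -0.23  0.91  0.42] w -0.0009664024036891334
scene n0 8 r 49.7 ctr [5.  0.8] ph0 0.73 | now n 6 r [49.6 49.2 49.2 46.6 50.3 49.6] ph -9.95
top n0 8 r 49.9 ctr [0.8 1.4] ph0 1.03 | now n 4 r [49.6 48.6 50.  49.9] ph -9.61
```

View pics/s8.png

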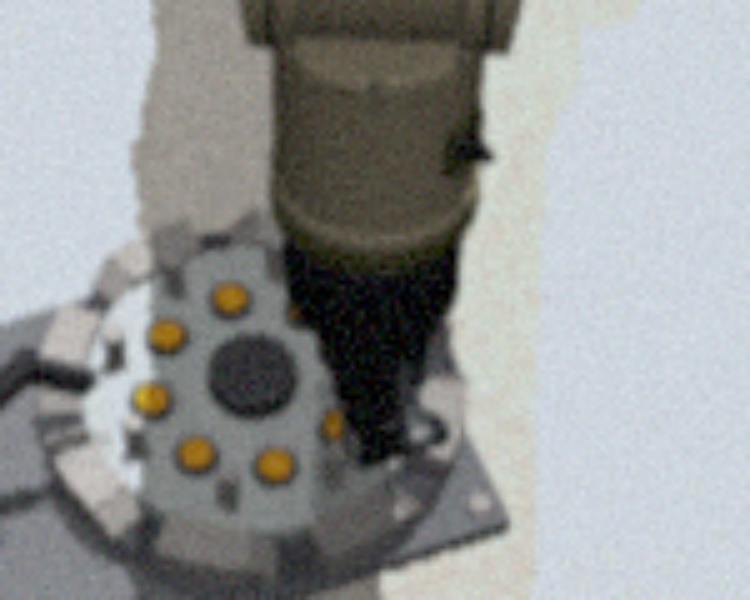

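The dial has turned about 10.7° backward and the pushing force is light. I continue.

Emit:
{"fn": "play_rows", "kwargs": {
  "increments": "0 -0.005 -0.001 0;0 -0.005 -0.001 0;0 -0.005 -0.001 0;0 -0.005 0 0;0 -0.005 0 0;0 -0.004 0 0"
}}

```text
clock: 9.7
position: [0.5678, 0.0306, 0.0665]
ee_rot: [-0.143, 0.673, 0.15, 0.71]
ft_force: [-0.4, 3.4, 1.0]
grip_width: -0.001
```

```bash
python3 -c "
from h import *
rep()
c=camera('scene');x,y=(180,130)
cv2.imwrite(f'pics/s9.png',cv2.convertScaleAbs(cv2.resize(c['img'][y:y+120,x:x+150],None,fx=5,fy=5),alpha=1.6))
"; python3 ang.py
```

```text
t 9.7 r,t,z [-0.0051  0.0648  0.0665] yaw y-axis vs d deg 179.56 x [ 0.05   0.02  -0.999] F [-0.38  3.44  0.99] j [-0.56  0.37  0.51  1.87 -0.24  0.91  0.48] w -0.0009718396636279101
scene n0 8 r 49.7 ctr [5.  0.8] ph0 0.73 | now n 5 r [49.4 50.2 53.2 49.4 49.2] ph 10.88
top n0 8 r 49.9 ctr [0.8 1.4] ph0 1.03 | now n 1 r [49.9] ph 10.77
```

View pics/s9.png

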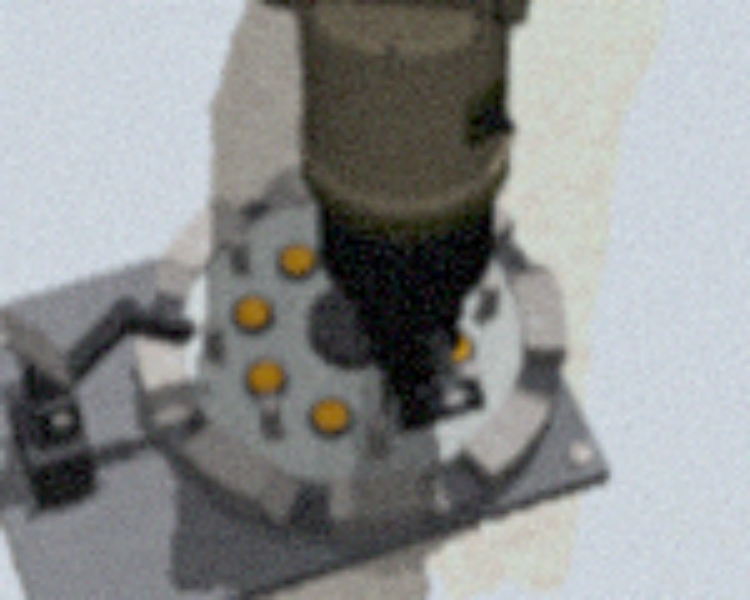

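The dial is at about -34°, with about 10.8° to go (roughly 12 mm). I approach from the short side.

Emit:
{"fn": "play_rows", "kwargs": {
  "increments": "0 -0.004 0 0;0 -0.003 0 0;0 -0.002 0 0"
}}

```text
clock: 10.25
position: [0.5701, 0.0227, 0.066]
ee_rot: [-0.143, 0.673, 0.151, 0.709]
ft_force: [-3.6, 2.6, 1.5]
grip_width: 0.001
```

```bash
python3 -c "
from h import *
rep()
"
cat >> ang.py <<'E'
    c=camera("scene")
    b=phase("scene",cv2.imread("pics/scene0.png"));ctr,*_=fit(b)
    for q in phase("scene",None):
        w=q[2:]-ctr;t=(np.degrees(np.arctan2(w[1],w[0])-A)+22.5)%45-22.5
        print(np.round(q[:2],1),round(np.hypot(*w)*1e3,1),round(t,2))
E
python3 ang.py
```

```text
t 10.25 r,t,z [0.0031 0.0637 0.066 ] yaw y-axis vs d deg 179.6 x [ 0.047  0.021 -0.999] F [-3.64  2.63  1.54] j [-0.54  0.37  0.51  1.86 -0.25  0.92  0.5 ] w 0.0008018720940880217  File "ang.py", line 28
    c=camera("scene")
IndentationError: unexpected indent
```

```bash
sed -i 's/^if __name__=="__main__": all_("")/if __name__=="__main__":\n    all_("")/' ang.py; python3 ang.py
```

```text
scene n0 8 r 49.7 ctr [5.  0.8] ph0 0.73 | now n 4 r [49.5 49.3 50.1 49.8] ph 4.63
top n0 8 r 49.9 ctr [0.8 1.4] ph0 1.03 | now n 1 r [53.1] ph 5.91
[231.  190.2] 49.5 4.71
[269.4 201.2] 49.4 5.12
[231.2 203.1] 50.0 4.06
[243.1 212.2] 49.8 4.73
```

About 4.6° remain. I push about 3.5 mm more, then back off and measure with a clear view.

Emit:
{"fn": "play_rows", "kwargs": {
  "increments": "0 -0.0025 0 0;0 -0.0015 0 0;0 0 0 0"
}}

```text
clock: 10.9
position: [0.5714, 0.0194, 0.0658]
ee_rot: [-0.143, 0.674, 0.151, 0.709]
ft_force: [-1.9, 2.0, 1.8]
grip_width: 0.0
```

```bash
python3 -c "
from h import *
rep()
";python3 ang.py
```

```text
t 10.9 r,t,z [0.0067 0.0636 0.0658] yaw y-axis vs d deg 179.63 x [ 0.047  0.021 -0.999] F [-1.92  1.95  1.84] j [-0.53  0.38  0.51  1.86 -0.25  0.92  0.51] w 0.0001553881643549784
scene n0 8 r 49.7 ctr [5.  0.8] ph0 0.73 | now n 5 r [49.7 51.1 49.7 49.  49.9] ph 1.37Traceback (most recent call last):
  File "ang.py", line 28, in <module>
    all_("")
    ~~~~^^^^
  File "ang.py", line 25, in all_
    _,r2,p,k2=fit(o,ctr)
              ~~~^^^^^^^
  File "ang.py", line 15, in fit
    v=o[:,2:]
      ~^^^^^^
IndexError: too many indices for array: array is 1-dimensional, but 2 were indexed
```

Emit:
{"fn": "play_rows", "kwargs": {
  "increments": "0 0.004 0 0;0 0.004 0 0;-0.02 0 0 0;-0.04 0 0 0;-0.04 0.02 0 0;-0.04 0.03 0 0;0 0.02 0 0;0 0 0 0"
}}

```text
clock: 11.9
position: [0.5332, 0.0894, 0.2115]
ee_rot: [-0.143, 0.672, 0.149, 0.711]
ft_force: [0.5, 0.4, -0.4]
grip_width: 0.001
```

```bash
python3 -c "
from h import *
rep()
for m in('scene','top'):
    c=camera(m);x,y=(170,140) if m=='scene' else (200,140)
    cv2.imwrite(f'pics/{m}10.png',cv2.convertScaleAbs(cv2.resize(c['img'][y:y+120,x:x+150],None,fx=5,fy=5),alpha=1.6))
";python3 ang.py
```

```text
t 11.9 r,t,z [-0.0729  0.0577  0.2115] yaw y-axis vs d deg 179.42 x [ 0.053  0.019 -0.998] F [ 0.52  0.44 -0.39] j [-0.72  0.12  0.51  1.8  -0.07  1.19  0.23] w 0.0005902908941517493
scene n0 8 r 49.7 ctr [5.  0.8] ph0 0.73 | now n 8 r [49.4 49.5 49.2 49.2 49.2 49.1 49.7 49.5] ph 1.69
top n0 8 r 49.9 ctr [0.8 1.4] ph0 1.03 | now n 6 r [50.1 49.6 48.9 48.7 49.8 49. ] ph 2.2
[242.2 180.4] 49.5 2.09
[257.5 180.3] 49.2 1.94
[231.5 189.5] 49.0 2.01
[268.6 189.2] 49.3 1.62
[269.1 202. ] 49.5 2.31
[231.2 202.3] 49.1 1.6
[242.  211.9] 49.9 1.53
[258.1 211.7] 49.5 1.85
```

View pics/scene10.png

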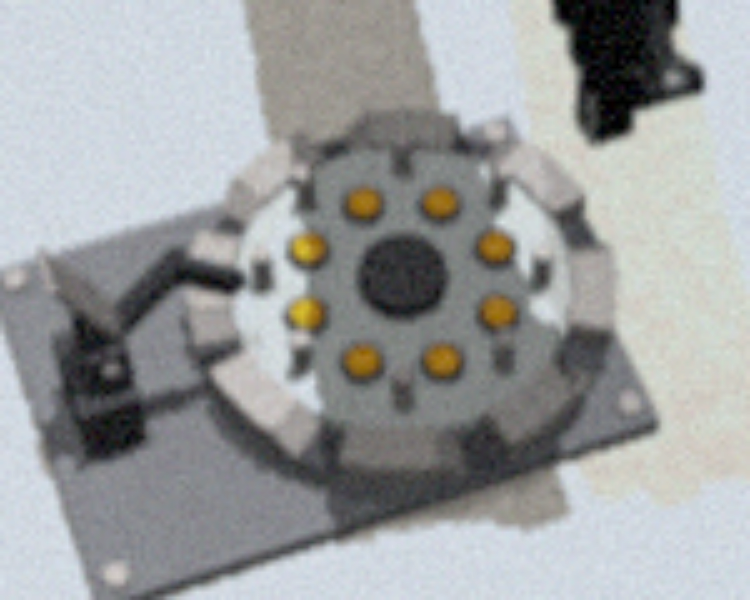

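The clear view shows the pawl still up and all 8 dots visible, with a phase of +1.7 to 2.0° (start was +0.9°). That makes the turn about -44°, slightly short, so I go back for about 1.5° more. The finger descends midway between the two pins.

Emit:
{"fn": "play_rows", "kwargs": {
  "increments": "0 -0.02 0 0;0 -0.03 0 0;0 -0.022 0 0;0.03 0 0 0;0.03 0 0 0;0.02 0 -0.002 0;0 0 0 0"
}}

```text
clock: 13.05
position: [0.5665, 0.015, 0.127]
ee_rot: [-0.142, 0.674, 0.145, 0.711]
ft_force: [-0.0, -0.0, -0.0]
grip_width: -0.0
```

```bash
python3 -c "
from h import *
rep()
"
```

```text
t 13.05 r,t,z [0.0086 0.0572 0.127 ] yaw y-axis vs d deg 178.98 x [ 0.051  0.014 -0.999] F [-0.01 -0.   -0.04] j [-0.58  0.28  0.56  1.83 -0.19  1.03  0.46] w -0.0002872914226495564
```

Emit:
{"fn": "play_rows", "kwargs": {
  "increments": "0 0.010 0.003 0;0 0 0 0;0.015 0 0 0"
}}

```text
clock: 13.35
position: [0.5683, 0.0266, 0.1155]
ee_rot: [-0.142, 0.672, 0.144, 0.713]
ft_force: [-0.2, -0.4, 0.0]
grip_width: -0.0
```

```bash
python3 -c "
from h import *
rep()
"
```

```text
t 13.35 r,t,z [-0.0012  0.0637  0.1155] yaw y-axis vs d deg 178.97 x [ 0.056  0.015 -0.998] F [-0.17 -0.36  0.04] j [-0.59  0.3   0.55  1.83 -0.2   1.    0.44] w -5.445276508196908e-05
```

Emit:
{"fn": "play_rows", "kwargs": {
  "increments": "0.015 0 -0.001 0;0.015 0 -0.001 0;0.008 0 0 0;0 0 0 0"
}}

```text
clock: 13.75
position: [0.5681, 0.0272, 0.0733]
ee_rot: [-0.142, 0.672, 0.145, 0.712]
ft_force: [-0.6, -0.0, -0.2]
grip_width: -0.001
```

```bash
python3 -c "
from h import *
rep()
";python3 ang.py
```

```text
t 13.75 r,t,z [-0.0018  0.0637  0.0733] yaw y-axis vs d deg 179.05 x [ 0.055  0.015 -0.998] F [-0.59 -0.05 -0.24] j [-0.57  0.36  0.53  1.87 -0.24  0.92  0.47] w -0.0010151118367481894
scene n0 8 r 49.7 ctr [5.  0.8] ph0 0.73 | now n 5 r [49.5 49.5 51.3 49.5 49.7] ph 3.27
top n0 8 r 49.9 ctr [0.8 1.4] ph0 1.03 | now n 2 r [53.5 49.2] ph 0.87
[241.4 180.7] 49.7 4.68
[231.2 189.4] 49.7 2.04
[231.  202.4] 49.7 1.67
[270.5 201. ] 51.8 6.57
[242.  211.8] 49.7 1.49
```

Unoccluded dots still read about 1.7°. I lower the last bit, then push to r = 0.0085.

Emit:
{"fn": "play_rows", "kwargs": {
  "increments": "0.007 0 0 0;0 -0.004 0 0;0 -0.003 0 0;0 -0.002 0 0;0 -0.001 0 0"
}}

```text
clock: 14.6
position: [0.5735, 0.0187, 0.0681]
ee_rot: [-0.142, 0.671, 0.146, 0.713]
ft_force: [-2.3, 3.2, 1.8]
grip_width: 0.0
```

```bash
python3 -c "
from h import *
rep()
";python3 ang.py 2>&1|tail -6
```

```text
t 14.6 r,t,z [0.0082 0.0651 0.0681] yaw y-axis vs d deg 179.1 x [ 0.057  0.018 -0.998] F [-2.27  3.22  1.78] j [-0.55  0.37  0.53  1.86 -0.25  0.91  0.5 ] w 0.00018501675205880133
    _,r2,p,k2=fit(o,ctr)
              ~~~^^^^^^^
  File "ang.py", line 15, in fit
    v=o[:,2:]
      ~^^^^^^
IndexError: too many indices for array: array is 1-dimensional, but 2 were indexed
```

```bash
sed -i 's/    all_("")/    try: all_("")\n    except Exception as e: print("x")/' ang.py; python3 ang.py
```

```text
scene n0 8 r 49.7 ctr [5.  0.8] ph0 0.73 | now n 5 r [50.2 50.3 49.1 48.7 49.3] ph -0.13
x
[231.3 189.1] 49.9 0.97
[269.4 190. ] 50.3 -1.66
[231.  201.8] 49.1 -0.11
[268.4 202.4] 48.4 0.32
[241.6 211.5] 49.2 0.09
```

The dots moved by -1.4°, so the phase is now about +0.4°, essentially centred. I retract and travel over to the outer side of the tab.

Emit:
{"fn": "play_rows", "kwargs": {
  "increments": "0 0.003 0 0;0 0.004 0 0;-0.02 0 0 0;-0.04 0 0 0;-0.04 0 0 0;-0.04 0 0 0;-0.02 0 0 0;0 -0.03 -0.01 0;0 -0.04 -0.01 0;0 -0.04 -0.015 0;0 -0.04 -0.015 0;0 -0.035 -0.005 0;0 -0.02 0 0;0 0 0 0"
}}

```text
clock: 16.55
position: [0.597, -0.1952, 0.2373]
ee_rot: [-0.146, 0.665, 0.143, 0.718]
ft_force: [-0.7, 0.2, 0.6]
grip_width: -0.0
```

```bash
python3 -c "
from h import *
rep()
for m in('scene','top'):
    c=camera(m);x,y=(140,140) if m=='scene' else (200,140)
    cv2.imwrite(f'pics/{m}11.png',cv2.convertScaleAbs(cv2.resize(c['img'][y:y+120,x:x+150],None,fx=5,fy=5),alpha=1.6))
";python3 ang.py
```

```text
t 16.55 r,t,z [ 0.2126 -0.0018  0.2373] yaw y-axis vs d deg 179.2 x [ 0.074  0.011 -0.997] F [-0.68  0.21  0.64] j [-0.29  0.34  0.7   1.55 -0.26  1.27  0.86] w -0.0004295724190051782
scene n0 8 r 49.7 ctr [5.  0.8] ph0 0.73 | now n 8 r [50.1 49.8 49.9 49.4 49.7 49.6 49.8 50.2] ph 0.38
top n0 8 r 49.9 ctr [0.8 1.4] ph0 1.03 | now n 8 r [50.3 50.  49.5 49.3 50.3 49.7 49.5 50.2] ph 0.57
[242.6 180.1] 50.1 0.71
[258.2 180.3] 50.0 0.04
[231.4 188.9] 49.9 0.31
[268.9 189.5] 49.6 0.24
[230.8 202. ] 49.7 0.28
[269.  202.4] 49.6 0.8
[241.6 211.7] 49.8 0.31
[257.7 212. ] 50.0 0.49
```

View pics/scene11.png

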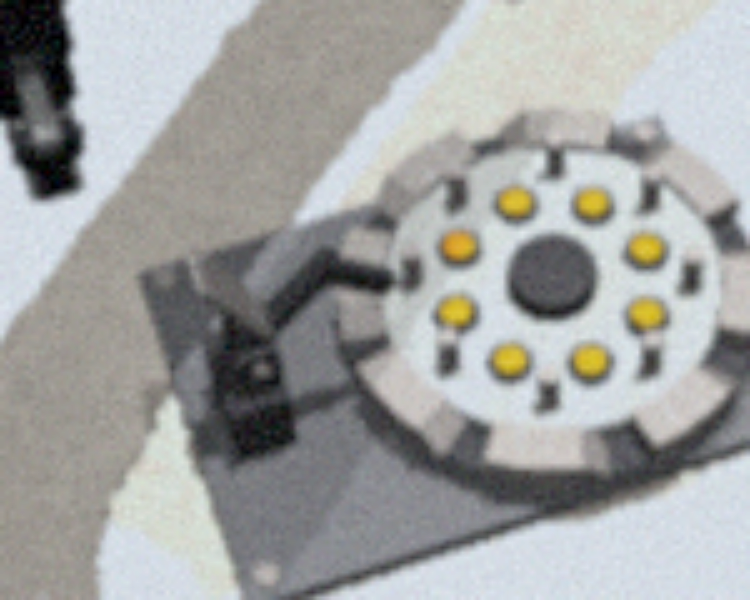

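Dial phase is now +0.4 to 0.6° with all dots visible in both views, and the pawl is still up. The gripper is outward of the tab. I lower it, then push inward.

Emit:
{"fn": "play_rows", "kwargs": {
  "increments": "0.03 0 -0.003 0;0.04 0 -0.003 0;0.03 0 0 0;0.01 0 0 0;0 0 0 0"
}}

```text
clock: 17.5
position: [0.6015, -0.1895, 0.1262]
ee_rot: [-0.149, 0.663, 0.147, 0.719]
ft_force: [-0.5, 0.1, 0.2]
grip_width: -0.001
```

```bash
python3 -c "
from h import *
rep()
"
```

```text
t 17.5 r,t,z [0.2094 0.0047 0.1262] yaw y-axis vs d deg 179.7 x [ 0.078  0.014 -0.997] F [-0.53  0.08  0.25] j [-0.26  0.44  0.65  1.68 -0.34  1.06  0.92] w -0.0012412403691659153
```

Emit:
{"fn": "play_rows", "kwargs": {
  "increments": "0 0.008 -0.004 0;0 0.008 0 0;0 0.006 0 0;0 0.006 0 0;0 0.006 0 0;0 0.006 0 0;0 0.006 0 0;0 0.006 0 0"
}}

```text
clock: 18.3
position: [0.5775, -0.1411, 0.1312]
ee_rot: [-0.15, 0.66, 0.146, 0.722]
ft_force: [1.2, -0.8, -0.3]
grip_width: 0.001
```

```bash
python3 -c "
from h import *
rep()
for m in('scene','top'):
    c=camera(m);x,y=(140,140) if m=='scene' else (200,140)
    cv2.imwrite(f'pics/{m}12.png',cv2.convertScaleAbs(cv2.resize(c['img'][y:y+120,x:x+150],None,fx=5,fy=5),alpha=1.6))
"
```

```text
t 18.3 r,t,z [0.1553 0.0028 0.1312] yaw y-axis vs d deg 179.67 x [ 0.087  0.013 -0.996] F [ 1.2  -0.84 -0.35] j [-0.37  0.34  0.66  1.78 -0.28  1.03  0.81] w 0.0010494305434998966
```

View pics/scene12.png

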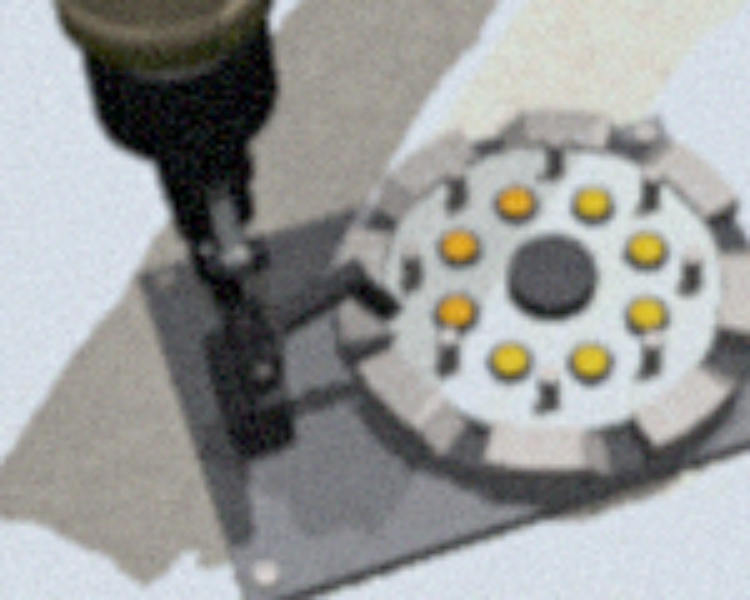

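The pawl is coming down, its nose near (385,300). I continue.

Emit:
{"fn": "play_rows", "kwargs": {
  "increments": "0.001 0.005 0 0;0.001 0.005 0 0;0.001 0.004 0 0;0.001 0.003 0 0"
}}

```text
clock: 18.8
position: [0.5704, -0.1245, 0.1261]
ee_rot: [-0.15, 0.66, 0.146, 0.722]
ft_force: [0.9, -0.4, -0.1]
grip_width: 0.001
```

```bash
python3 -c "
from h import *
rep()
for m in('scene','top'):
    c=camera(m);x,y=(140,140) if m=='scene' else (200,140)
    cv2.imwrite(f'pics/{m}13.png',cv2.convertScaleAbs(cv2.resize(c['img'][y:y+120,x:x+150],None,fx=5,fy=5),alpha=1.6))
"; python3 ang.py
```

```text
t 18.8 r,t,z [0.1373 0.0031 0.1261] yaw y-axis vs d deg 179.68 x [ 0.086  0.013 -0.996] F [ 0.86 -0.4  -0.12] j [-0.41  0.32  0.66  1.81 -0.27  1.01  0.78] w 0.0006620966002784518
scene n0 8 r 49.7 ctr [5.  0.8] ph0 0.73 | now n 8 r [50.  50.3 49.9 49.6 49.4 49.6 49.7 49.9] ph 0.32
top n0 8 r 49.9 ctr [0.8 1.4] ph0 1.03 | now n 8 r [50.3 49.8 50.  49.3 50.  49.4 49.8 49.9] ph 0.53
[242.7 180.1] 50.0 0.39
[258.2 180.3] 50.0 0.04
[231.4 188.9] 49.9 0.31
[268.9 189.5] 49.6 0.24
[230.9 201.9] 49.4 0.19
[269.  202.4] 49.6 0.8
[241.6 211.7] 49.8 0.31
[257.7 211.9] 49.7 0.59
```

View pics/scene13.png

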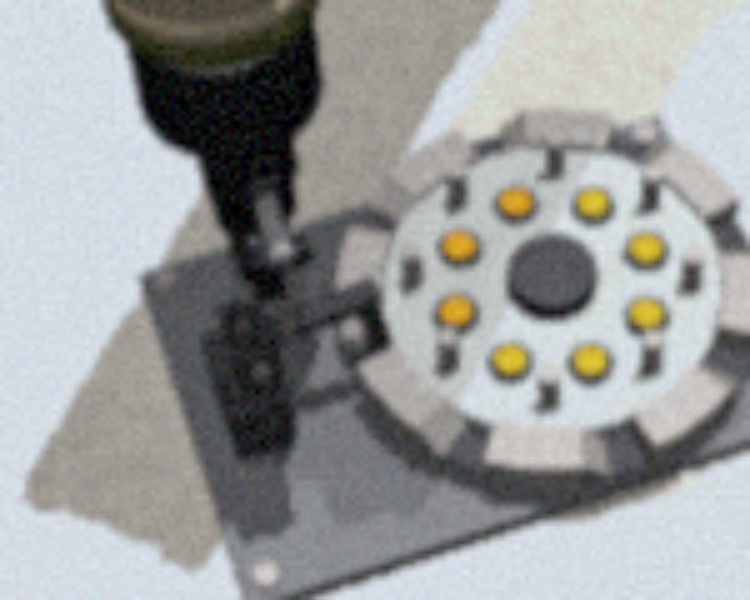

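The nose is entering the notch near (370,315). I go on gently until the force rises.

Emit:
{"fn": "play_rows", "kwargs": {
  "increments": "0.0005 0.002 0 0;0.0005 0.002 0 0"
}}

```text
clock: 19.45
position: [0.5691, -0.1217, 0.1253]
ee_rot: [-0.149, 0.66, 0.145, 0.722]
ft_force: [0.9, -0.7, 0.0]
grip_width: 0.005
```

Emit:
{"fn": "play_rows", "kwargs": {
  "increments": "0 0.002 0 0;0 0.0015 0 0"
}}

```text
clock: 19.65
position: [0.5676, -0.1184, 0.1252]
ee_rot: [-0.15, 0.66, 0.145, 0.722]
ft_force: [0.9, -1.0, -0.7]
grip_width: -0.005
```

Emit:
{"fn": "play_rows", "kwargs": {
  "increments": "0 0.002 0 0;0 0.0015 0 0"
}}

```text
clock: 19.85
position: [0.5672, -0.1179, 0.1258]
ee_rot: [-0.151, 0.659, 0.143, 0.723]
ft_force: [4.2, -5.4, -1.5]
grip_width: -0.004
```

Emit:
{"fn": "play_rows", "kwargs": {
  "increments": "0 0.002 0 0;0 0.0015 0 0"
}}

```text
clock: 20.05
position: [0.5669, -0.1178, 0.1266]
ee_rot: [-0.152, 0.658, 0.14, 0.724]
ft_force: [3.0, -4.4, -1.3]
grip_width: -0.001
```

```bash
python3 -c "
from h import *
rep()
for m in('scene','top'):
    c=camera(m);x,y=(140,140) if m=='scene' else (200,140)
    cv2.imwrite(f'pics/{m}14.png',cv2.convertScaleAbs(cv2.resize(c['img'][y:y+120,x:x+150],None,fx=5,fy=5),alpha=1.6))
"
```

```text
t 20.05 r,t,z [0.1297 0.0028 0.1266] yaw y-axis vs d deg 179.34 x [ 0.095  0.003 -0.995] F [ 3.04 -4.42 -1.31] j [-0.43  0.3   0.66  1.83 -0.24  0.99  0.74] w -0.0008434771984276435
```

View pics/scene14.png

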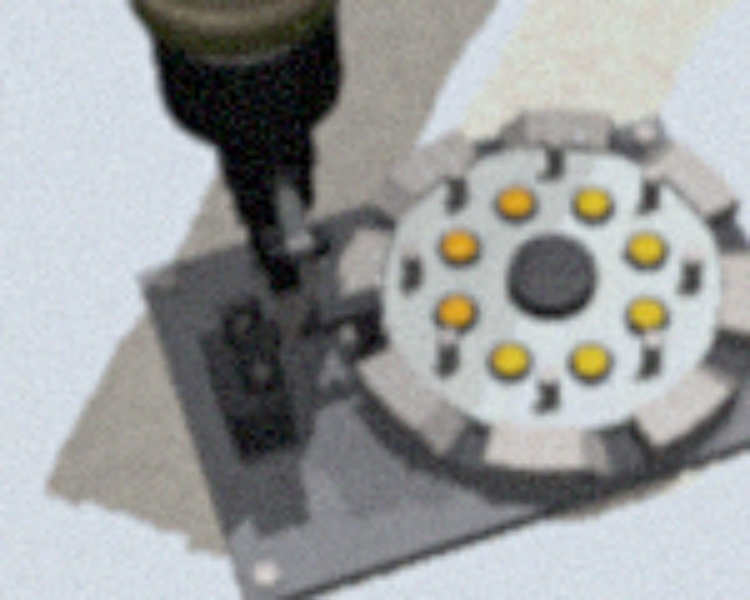

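The force rose to about 5 N and motion stopped at r = 0.130, near the fully-down prediction. One slightly firmer nudge to seat it, then I back away.

Emit:
{"fn": "play_rows", "kwargs": {
  "increments": "0 0.004 0 0;0 0.004 0 0"
}}

```text
clock: 20.35
position: [0.5661, -0.117, 0.128]
ee_rot: [-0.154, 0.656, 0.135, 0.727]
ft_force: [8.9, -13.3, -4.6]
grip_width: -0.001
```

Emit:
{"fn": "play_rows", "kwargs": {
  "increments": "0 -0.004 0 0;0 -0.01 0 0;0 -0.02 0 0;0 -0.03 0 0;-0.02 -0.02 0 0;-0.04 -0.02 0 0;-0.04 -0.03 0 0;-0.02 -0.03 0 0;0 0 0 0;0 0 0 0"
}}

```text
clock: 21.35
position: [0.6209, -0.2712, 0.2569]
ee_rot: [-0.154, 0.657, 0.139, 0.725]
ft_force: [0.1, 0.8, -1.1]
grip_width: 0.0
```

```bash
python3 -c "
from h import *
rep()
X=[W(r/1e3,x/1e3,z/1e3) for r,x,z in((114,12,135),(114,-12,135),(114,0,135),(94,0,80))]
for m in('scene','top'):
    c=camera(m);x,y=(140,140) if m=='scene' else (200,140)
    i=cv2.convertScaleAbs(cv2.resize(c['img'][y:y+120,x:x+150],None,fx=5,fy=5),alpha=1.6)
    print(m,(proj(c,X)-[x,y])*5)
    for q in proj(c,X)[:2]: cv2.circle(i,tuple(np.int32((q-[x,y]+.1)*5)),2,(0,0,255),-1)
    cv2.imwrite(f'pics/{m}15.png',i)
"; python3 ang.py
```

```text
t 21.35 r,t,z [ 0.2917 -0.0114  0.2569] yaw y-axis vs d deg 179.45 x [ 0.097  0.    -0.995] F [ 0.05  0.82 -1.15] j [-0.15  0.44  0.71  1.4  -0.34  1.32  0.99] w 7.09562653914049e-05
scene [[318.06140618 262.13062955]
 [301.75169188 220.88200323]
 [309.85866373 241.38568238]
 [361.22267959 294.76279203]]
top [[467.5666912  215.97114688]
 [486.66377636 257.90106246]
 [477.1104947  236.91580074]
 [432.97467767 264.61308644]]
scene n0 8 r 49.7 ctr [5.  0.8] ph0 0.73 | now n 8 r [49.8 50.3 49.6 49.6 49.7 49.6 49.7 50.1] ph 0.42
top n0 8 r 49.9 ctr [0.8 1.4] ph0 1.03 | now n 8 r [50.3 49.7 49.5 49.7 50.  49.9 49.5 49.8] ph 0.49
[242.7 180.2] 49.8 0.65
[258.2 180.3] 50.0 0.04
[231.5 189. ] 49.6 0.43
[269.  189.5] 49.9 0.19
[230.8 202. ] 49.7 0.28
[269.  202.4] 49.6 0.8
[241.6 211.7] 49.8 0.31
[257.8 212.1] 50.3 0.62
```

View pics/scene15.png

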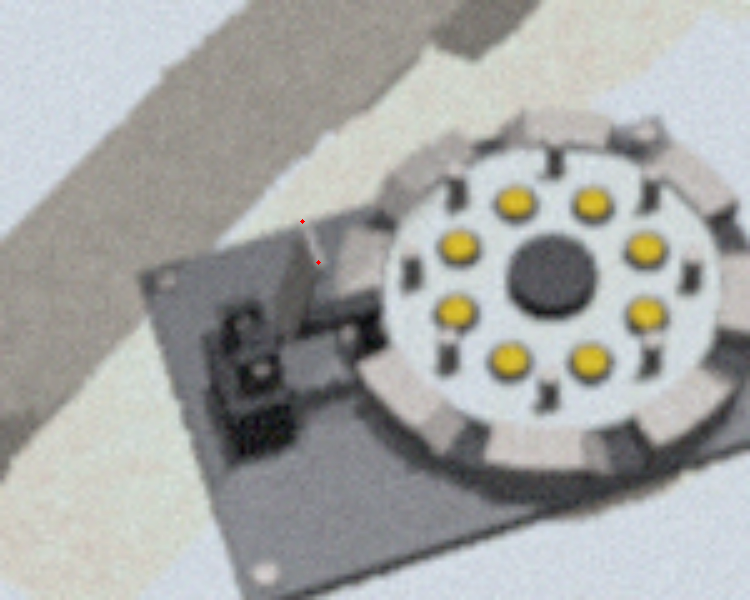

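View pics/top15.png

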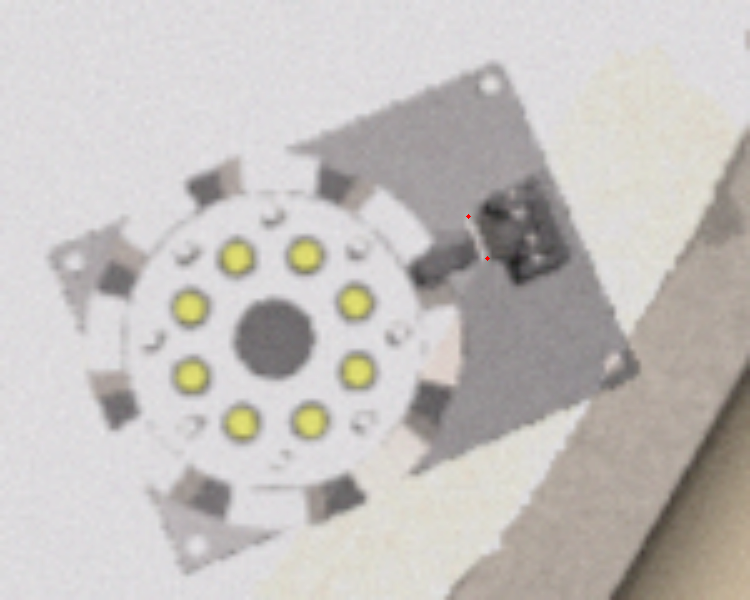

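Both views show the tab edge on the pawl-down points, matching the start picture. The dial is one notch back and the tool is clear. I'll compare the loose objects with the start picture, then hand in.

```bash
python3 -c "
from h import *
a=cv2.imread('pics/scene0.png');b=camera('scene')['img']
for n,(x,y,w,h) in dict(jar=(395,170,40,45),punch=(70,220,35,35),spanner=(105,150,35,55),pawl=(178,180,42,60)).items():
    f=lambda i:cv2.GaussianBlur(cv2.cvtColor(i[y:y+h,x:x+w],cv2.COLOR_BGR2GRAY),(0,0),1).astype(np.float32)
    print(n,cv2.phaseCorrelate(f(a),f(b),cv2.createHanningWindow((w,h),cv2.CV_32F)),np.abs(f(a)-f(b)).max())
rep()
print(workorder.hand_in())
"
```

```text
jar ((0.01786136525481652, 0.3992060659471548), 0.9365718878640069) 46.0
punch ((-0.17678069374984062, 0.10718033683065897), 1.0795318285624187) 36.0
spanner ((-0.5371073015514511, 0.0879061012443394), 0.47103871239556205) 123.0
pawl ((0.59233111235962, -0.08340633681602938), 0.921448081334432) 37.0
t 21.85 r,t,z [ 0.291  -0.0111  0.257 ] yaw y-axis vs d deg 179.5 x [ 0.097  0.    -0.995] F [ 0.01 -0.06  0.15] j [-0.15  0.44  0.71  1.4  -0.34  1.32  0.99] w -0.0023587785087730404
the job is handed in; nothing more can be done
None
```

```bash
python3 -c "
from h import *
cv2.imwrite('pics/end.png',camera('scene')['img'])"
```

```text
the job is handed in; nothing more can be done
```

I lifted the pawl to its upper stop, pushed the dial one notch backward by a pin with the shut fingertips, then pushed the pawl down into the new notch. The tool then moved clear, and I handed the job in at about 21.9 s.

**Dial:** The clear view after the first push showed it about 1° short, so I went back and pushed once more, still backward. In the final views the gold dots read +0.4 to +0.5° (about 0.008 rad) from the notch centre in both cameras, against 0.7 to 1.0° at the start. The dots repeat every 45°, so the one-notch count comes from tracking the push, about 44.5° in all. I never pushed it forward.

**Pawl:** Going up, the force rose to about 15 N at the stop, and the tab's edge then matched the fully-up prediction. Going down, motion stopped where fully down was predicted, and I seated it with about 17 N. The tab's edge then lay on the pawl-down points in both views, and the dial had not shifted.

**Clearance:** At hand-in the tool was about 0.18 m outward of the tab, with almost no force on it.

**Loose objects:**
- **Jar and punch:** These matched the start picture to within about 0.4 px.
- **Spanner:** This check was inconclusive (0.5 px shift, weak match, large brightness difference). I put that down to the arm or its shadow in that part of the picture, since the tool never came near the spanner. I could not confirm it, because the camera was closed after hand-in.

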